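# Spin washed potatoes dry and park the basket at the spout

### The arm

A 6-joint arm with a two-finger parallel gripper is mounted at the origin on the work surface. World frame = base frame: x ahead of the robot, y to its left, z up, the work surface at z = 0. Lengths are in mm, angles in rad, forces in N, time in s.
With the tool pointing down it reaches from about 325 to 925 mm from the base axis. Payload 3.1 kg.
Tool frame: the origin (TCP) lies midway between the tips of the shut fingers; the grasp point (between the pads) lies 19 mm behind it (arm.grip_depth is the distance from the TCP to the grasp point, in mm); z points along the fingers, y is the line along which they close (so a half turn about z gives the same grasp; the last joint's range is limited). The gripper opens to 85 mm and grips with 20 to 120 N. Pads are 22 mm wide; open, the fingers measure 114 mm over their backs; the gripper's body (76 mm by 85 mm) begins 54 mm behind the grasp point. The pads swing forward as they close: fully open they stand 13 mm farther back than shut.
Start: joints at [1.238, 0.217, 1.613, -0, 1.311, -0.112], TCP at [136.861, 609.843, 231.3] pointing down, gripper open.
Joint ranges: [-2.75, 2.75], [-0.78, 2.1], [0.31, 2.55], [-1.13, 4.27], [0.13, 2.63], [-2.58, 2.58]. Speed limits (rad/s): [2.79, 2.79, 3.14, 3.14, 3.14, 3.14].

### API

Orientations are given as a rotation vector (axis times angle).
In Python, from bench import arm, optics, finder gives the robot as it stands.
- The arm moves only by the shell command python3 -m creep 'ROWS' [FORCE]. ROWS is JSON, a list of rows, each a list of 7 numbers: the turn, a rotation vector about the tool's x, y, z in degrees, then the shift along the tool's x, y, z in cm, then the finger opening in cm, from 0 to 8.54. In form: [[rx, ry, rz, dx, dy, dz, fingers], ...]. A call has 1 to 20 rows; each row is the pose to reach, as a shift and turn from the pose commanded when the call began, along the tool's axes at that moment; what a row does not reach only later rows make up. A row lasts 1/10 s, in which the tool goes at most 50 mm and 8.59 degrees, less where a joint would pass 70% of its speed; a pose out of reach is approached as far as the arm can. A call with a gripper value outside its range is refused whole. The fingers move at their own pace and stop on an object; FORCE is the grip in N (left out, the last holds). Time passes only in rows, so rows that repeat a pose let the fingers close. It gives the time, the measured TCP pose, the force, the opening and the grip force at its end, in the units of the state.
- arm.sense(): the state, without advancing time (a new reading comes with each control period).
- optics.snapshot(name): name is "side" or "top" or "wrist"; returns a dict with "img" (384x512x3 uint8, red, green, blue), "fx", "fy", "cx", "cy" (pixels), "R" (3x3) and "t" (3): a world point X has camera coordinates R X + t. Camera axes: x right, y down, z forward; pixel columns grow to the right and rows downward; lengths in mm; the calibration is good to about 2 mm. A picture is of the moment at which its call begins. There is no depth.
- arm.close_job(): hands the job in; it is judged then, once.
Trained networks look in a picture, given as the dict that the camera call returned (one of the last four; its "shot" number tells which), for a name from the list of things; names that differ only in an ending like _2 or _b are one class to them, and where a whole thing is asked for, a point or a joint stands for the part that bears it (a point fixed in the world has none). Each returns a list of dicts, best first, with "conf" (0 to 1); they miss things now and then, are a little off and sometimes report something else, mostly with a low value. They report only what shows in the picture. A call takes as long as a camera call.
- finder.trace(picture, name): "pixels" (384x512 bool, what is visible of it).
- finder.pinpoint(picture, name): "at" ([x, y, z] in mm, in world coordinates, good to about 4 mm: a listed point, or the origin of a listed thing).
The state is a dict: "clock": time; "qpos": joint angles; "qvel": joint speeds; "effort": joint torques, N m; "ee_pos": TCP position; "orientation": TCP orientation; "contact_force": force on the tool from outside, world axes, zero at the start; "wrist_torque": the same for the moment, N m; "width": opening from 0.0 (shut) to 1.0 (fully open); "gripper_force": force on a finger pad.
Only numpy, scipy, OpenCV 4.12 (cv2) and the standard library are available. Lean on these libraries where they do the work, as an engineer would, in place of code of your own. Each camera call takes 0.05 s, during which the arm holds its last target. There are 200 camera calls.

### The job

Spin the washed potatoes dry with the spinner's crank: turn it anticlockwise (seen from above) until the basket under the clear lid runs at about 24 turns a minute (2.5 rad/s), and keep the basket between 2.2 and 2.8 rad/s for at least 6 seconds without ever letting it race beyond 3.6 rad/s. Then bring the basket to rest with the dark tab on its rim lined up with the middle of the pouring spout (within about 15 mm), let go of the crank and move clear; leave the other things on the counter undisturbed.

Things in the scene. Friction and masses are not known exactly. Their poses are not given: they have to be found in the camera images.
- spinner: Produce spinner: white bowl 280 mm wide, 171 mm high, flat clear lid, held fast to the counter. Origin: centre of its underside, on the vertical axis of basket and crank. Its x axis points to the pouring spout, a 50 mm wide lip on the rim, 140 to 175 mm from the axis; z up. Crank hub and arm turn above the lid, arm top 206 mm above the counter.
- basket (a joint): Angle (rad, counts on over many turns, anticlockwise from above positive) of the grey basket in the bowl, 250 mm wide, full of potatoes; 0 or a multiple of 2 pi with the tab at the spout; starts anywhere. Nominal inertia 0.018 kg m2, drag 0.004 N m per rad/s plus 0.015 N m dry friction (0.007 to 0.033 from day to day; load differs too). Driven only by the slipping crank drive (see crank).
- tab (a point): Middle of the dark 44 mm wide (40 mm radially) tab on the basket's rim, seen through the lid, 110 mm from the axis and 155 mm above the counter. It turns with the basket.
- spout_mark (a point): Fixed point at the middle of the spout's direction, 110 mm from the axis, 155 mm above the counter: the place of tab when the basket is parked correctly.
- crank: Grey crank arm over the lid; origin on the axis at counter height, x axis towards the knob. Slipping (viscous) drive: torque on the basket = 0.020 N m per rad/s of crank speed minus basket speed. Nominally: time constant 0.75 s, crank at 3.8 rad/s holds the basket at 2.5; with the crank stopped it coasts on 1.1 rad. Turns endlessly both ways; let go, it is carried along.
- knob_grip (a point): Point on the axis of the crank's upright dark knob, a cylinder 30 mm in diameter, 52 mm high (208 to 260 mm above the counter); this point is 238 mm above the counter. It moves on a circle of 60 mm radius about the spinner's axis and starts anywhere on it. The knob spins freely on its pin, so a gripper may hold it firmly without turning along.
- mug: White mug, 76 mm across, 90 mm high, a bystander. Origin: centre of its underside.
- brush: Wooden brush lying on the counter, a bystander.
- soap: Green glass jar with brass cap, 72 mm across, 120 mm high, a bystander. Origin: underside.
- sauce: Amber glass bottle, 56 mm across, 200 mm high, a bystander. Origin: underside.
- drink: Blue drinking bottle, 68 mm across, 210 mm high, a bystander. Origin: underside.
- flask: Dark steel flask, 70 mm across, 230 mm high, a bystander. Origin: underside.
- spongecup: White ceramic cup, 84 mm across, 70 mm high, a bystander. Origin: underside.

How it is judged (in metres and radians):
On the way, in this order (a step that is already met when the one before it is completed fails the run):
1. the basket turns anticlockwise at 2.2 to 2.8 rad/s for 6 s without a break (velocity of joint basket between 2.2 and 2.8 rad/s), for 6 s.
2. the basket has come to rest with its tab at the spout (velocity of joint basket between -0.1 and 0.1 rad/s and horizontal distance between tab and spout_mark below 0.02 m), for 0.5 s.
At the end, for the whole second after the job is handed in: The basket rests (under 0.06 rad/s) with the middle of its tab within 20 mm of the middle of the spout (tab to spout_mark, horizontally), and the robot touches no part of the spinner (velocity of joint basket between -0.06 and 0.06 rad/s and horizontal distance between tab and spout_mark below 0.02 m and contact force between each of the arm, the fingers and spinner below 0.2 N).
It fails at once if the basket races faster than 3.6 rad/s either way (velocity of joint basket above 3.6 rad/s or velocity of joint basket below -3.6 rad/s).
It fails at once if a bystander is shifted by more than 40 mm (distance of any of mug, brush, soap, sauce, drink, flask, spongecup from where it was at the start of the episode above 0.04 m).
It fails at once if a mug, jar or bottle is knocked over (angle between any of mug, soap, sauce, drink, flask, spongecup's own z axis and vertical above 0.6 rad).
It also fails if it takes over 64 s, if anything falls off the work surface, if the arm or the gripper's body presses on something with over 40 N, if the wrist force passes 120 N, or if a joint passes its speed limit or range.

## Working session

There is one attempt and no reset: what is moved stays moved. The work goes in short steps, Python scripts to look and compute and a shell command to move; the robot and the scene stay as the last step left them, time stands still between calls to the robot, and variables do not carry over. Pictures are saved under pics/ and viewed, at most 10 in all, crops included, and the job is handed in when it is done.

```bash
mkdir -p pics; ls
python3 - <<'E'
from bench import arm,optics,finder
import cv2,numpy as np
from scipy.spatial.transform import Rotation as Ro
ims=[]
for n in ["top","side"]:
    p=optics.snapshot(n); ims.append(p["img"])
    print(n,p["fx"],p["cx"],p["cy"],np.round(p["R"],3).tolist(),np.round(p["t"],1))
    for k in ["spinner","knob_grip","tab","spout_mark","crank","flask","drink","sauce","soap","mug","spongecup","brush"]:
        try:
            r=finder.pinpoint(p,k); print(k,[(np.round(d["at"],0).tolist(),round(d["conf"],2)) for d in r[:2]])
        except Exception as e: print(k,e)
cv2.imwrite("pics/a.png",cv2.resize(np.vstack(ims)[:,:,::-1],None,fx=.78,fy=.78))
s=arm.sense();print(s); print(np.round(Ro.from_rotvec(s["orientation"]).as_matrix(),3),arm.grip_depth)
E
```

```text
pics
top 396.0306776115021 249.83720077238038 191.80845134556046 [[-0.014, -1.0, -0.024], [-0.988, 0.018, -0.155], [0.155, 0.021, -0.988]] [  15.5  581.5 1559.4]
spinner [([619.0, -456.0, 0.0], 0.43)]
knob_grip [([630.0, -116.0, 234.0], 0.59)]
tab []
spout_mark [([704.0, -90.0, 154.0], 0.9)]
crank []
flask [([516.0, -520.0, 1.0], 0.56)]
drink [([631.0, 474.0, 5.0], 0.85), ([358.0, 500.0, -2.0], 0.5)]
sauce [([618.0, -459.0, 2.0], 0.88)]
soap [([386.0, -463.0, 0.0], 0.74)]
mug [([620.0, 163.0, 1.0], 0.57), ([633.0, 478.0, -1.0], 0.44)]
spongecup [([363.0, 498.0, 2.0], 0.81)]
brush [([577.0, -303.0, 1.0], 0.59), ([630.0, 480.0, -1.0], 0.55)]
side 449.69643312629205 252.86132262788345 192.26376622175596 [[0.007, -1.0, 0.006], [-0.921, -0.009, -0.389], [0.389, -0.003, -0.921]] [ -26.2  563.4 1541.7]
spinner []
knob_grip [([632.0, -120.0, 237.0], 0.5)]
tab []
spout_mark [([705.0, -86.0, 156.0], 0.75)]
crank []
flask [([618.0, -462.0, -4.0], 0.63), ([517.0, -520.0, 2.0], 0.62)]
drink [([636.0, 479.0, -2.0], 0.89)]
sauce [([616.0, -459.0, 1.0], 0.59)]
soap [([387.0, -470.0, 4.0], 0.96)]
mug
[... 251 characters left out ...]
0,  3.04989842e-06,
        1.31131988e+00, -1.12231191e-01]), 'qvel': array([ 0.00135949, -0.00169651, -0.00063387,  0.00046847,  0.00087802,
        0.00014973]), 'effort': array([-3.02977423e-04, -3.96869123e+01, -3.04255521e+01, -1.03054435e-04,
        6.58720619e-04, -2.68733302e-06]), 'ee_pos': array([136.85551064, 609.83685948, 231.31666546]), 'orientation': array([-3.46067557e-01, -3.12247035e+00,  1.73553196e-06]), 'contact_force': array([-0.11304357,  0.9581145 ,  0.45253945]), 'wrist_torque': array([ 0.0399129 , -0.02868756, -0.0422093 ]), 'gripper_force': 0.0, 'width': 1.0000785713350395}
[[-0.976  0.219 -0.   ]
 [ 0.219  0.976 -0.   ]
 [ 0.    -0.    -1.   ]] 18.700000000000003
```

View pics/a.png

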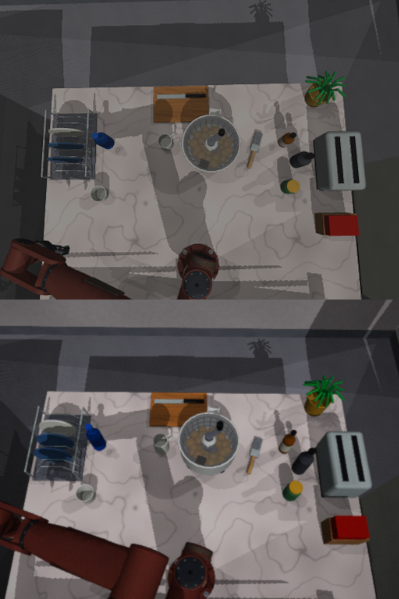

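```bash
cat > h.py <<'E'
from bench import arm,optics,finder
import cv2,numpy as np
def proj(p,X):
    c=np.asarray(X)@np.asarray(p["R"]).T+p["t"]; return np.stack([p["fx"]*c[...,0]/c[...,2]+p["cx"],p["fy"]*c[...,1]/c[...,2]+p["cy"]],-1)
def back(p,uv,z):
    R=np.asarray(p["R"]);o=-R.T@p["t"];d=R.T@np.array([(uv[0]-p["cx"])/p["fx"],(uv[1]-p["cy"])/p["fy"],1]);return o+d*(z-o[2])/d[2]
E
python3 - <<'E'
from h import *
ims=[]
for n in ["top","side"]:
    p=optics.snapshot(n)
    for k in ["spinner","tab","basket","crank","knob_grip"]:
        for d in finder.trace(p,k)[:2]:
            m=d["pixels"].astype(np.uint8); v,u=np.nonzero(m); h=cv2.convexHull(np.c_[u,v].astype(np.int32))
            print(n,k,round(d["conf"],2),m.sum(),u.min(),u.max(),v.min(),v.max(),np.round([u.mean(),v.mean()],1))
    for k in ["spinner","tab","knob_grip","spout_mark"]:
        print(k,[(np.round(d["at"],0).tolist(),round(d["conf"],2)) for d in finder.pinpoint(p,k)[:3]])
    c=p["img"][130:240,215:325] if n=="top" else p["img"][125:235,215:325]
    ims.append(cv2.resize(c,(400,400),interpolation=cv2.INTER_CUBIC))
cv2.imwrite("pics/b.png",np.hstack(ims)[:,:,::-1])
E
```

```text
top spinner 0.88 4497 233 307 139 220 [270.3 182.3]
top spinner 0.54 83 279 288 164 174 [283.6 168.9]
top tab 0.49 235 265 287 164 186 [276.1 176. ]
top knob_grip 0.54 45 281 286 164 172 [283.5 168.4]
spinner []
tab []
knob_grip [([633.0, -116.0, 236.0], 0.48), ([704.0, -88.0, 156.0], 0.39)]
spout_mark [([703.0, -89.0, 157.0], 0.96), ([632.0, 477.0, 3.0], 0.3)]
side spinner 0.87 5145 228 307 139 225 [267.  183.4]
side spinner 0.75 376 317 335 177 222 [325.4 196.2]
side tab 0.69 256 263 285 156 181 [274.3 169.4]
side tab 0.32 5113 228 306 139 224 [266.8 183.4]
side basket 0.83 291 262 285 156 181 [274.3 169.3]
side crank 0.76 272 262 285 156 181 [274.1 169.4]
side crank 0.3 401 316 335 178 224 [325.3 197.8]
side knob_grip 0.63 89 277 285 156 168 [281.1 161.7]
side knob_grip 0.6 281 262 285 156 181 [274.2 169.3]
spinner [([632.0, -118.0, 240.0], 0.66)]
tab []
knob_grip [([635.0, -120.0, 241.0], 0.46)]
spout_mark [([703.0, -88.0, 154.0], 0.89), ([628.0, -121.0, 239.0], 0.19)]
```

View pics/b.png

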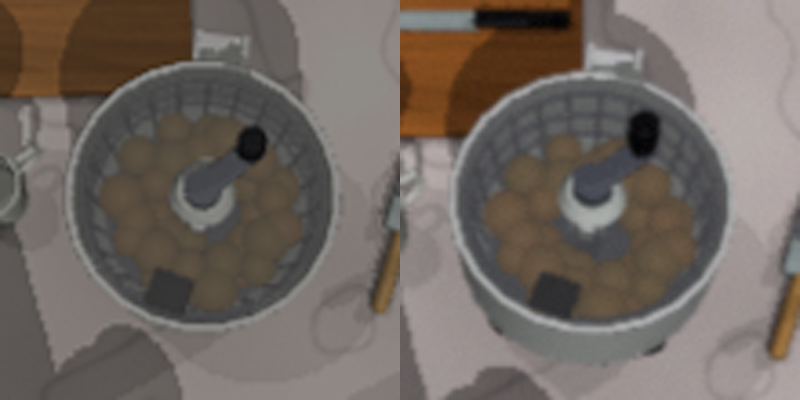

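```bash
cat >> h.py <<'E'
def fit_rim(p,c0):
    # refine rim circle (r=140,z=171) by maximising brightness of ring vs surroundings
    from scipy.optimize import minimize
    g=cv2.GaussianBlur(cv2.cvtColor(p["img"],cv2.COLOR_RGB2GRAY),(0,0),.7).astype(np.float32)
    a=np.linspace(0,2*np.pi,180)
    def s(c,r):
        uv=proj(p,np.c_[c[0]+r*np.cos(a),c[1]+r*np.sin(a),0*a+171]).astype(np.float32)
        return cv2.remap(g,uv[None,:,0],uv[None,:,1],cv2.INTER_LINEAR).mean()
    best=max(((s((x,y),138)-s((x,y),130),x,y) for x in np.arange(c0[0]-15,c0[0]+16,1.5) for y in np.arange(c0[1]-15,c0[1]+16,1.5)))
    return best
def rect(p,c,n=300,z=155):
    # top-down view at height z: column ~ world -y, row ~ world -x, 1 mm/px
    v,u=np.mgrid[0:n,0:n]; X=np.stack([c[0]+n/2-v,c[1]+n/2-u,0*u+z],-1).astype(float)
    uv=proj(p,X).astype(np.float32); return cv2.remap(p["img"],uv[...,0],uv[...,1],cv2.INTER_LINEAR)
E
python3 - <<'E'
from h import *
ims=[]
for n,uv,k in [("top",(270.6,183.6),(284,169.8)),("side",(267.4,181),(281.5,161.7))]:
    p=optics.snapshot(n); c=back(p,uv,171)[:2]; b=fit_rim(p,c); print(n,c,b,"knob",back(p,k,240))
    ims.append(rect(p,(595,-73)))
    for k in ["knob_grip"]: print([(np.round(d["at"],0).tolist(),round(d["conf"],2)) for d in finder.pinpoint(p,k)[:1]])
cv2.imwrite("pics/c.png",np.hstack(ims)[:,:,::-1])
E
```

```text
top [591.55510811 -74.8343369 ] (np.float32(40.50293), np.float64(593.0551081136493), np.float64(-73.33433690235863)) knob [ 628.55796142 -121.67227443  240.        ]
[([630.0, -115.0, 236.0], 0.57)]
side [583.95179137 -73.23286038] (np.float32(49.66107), np.float64(591.4517913731169), np.float64(-73.2328603816299)) knob [ 626.8883756  -120.08919815  240.        ]
[([631.0, -120.0, 239.0], 0.51)]
```

View pics/c.png

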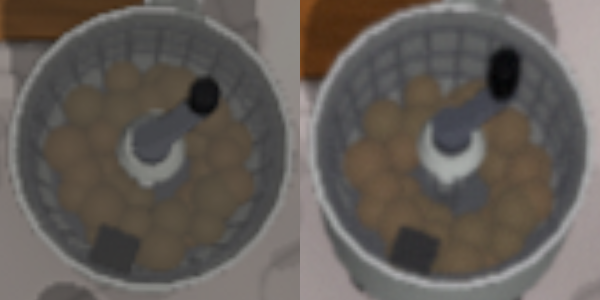

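```bash
python3 -m creep '[[0,0,-8,0,0,-5,8.54],[0,0,-12.65,0,0,-9,8.54],[0,0,-12.65,-64.1,-60.4,-9,8.54],[0,0,-12.65,-64.1,-60.4,-9,8.54],[0,0,-12.65,-64.1,-60.4,-9,8.54],[0,0,-12.65,-64.1,-60.4,-9,8.54],[0,0,-12.65,-64.1,-60.4,-9,8.54],[0,0,-12.65,-64.1,-60.4,-9,8.54],[0,0,-12.65,-64.1,-60.4,-9,8.54],[0,0,-12.65,-64.1,-60.4,-9,8.54],[0,0,-12.65,-64.1,-60.4,-9,8.54],[0,0,-12.65,-64.1,-60.4,-9,8.54],[0,0,-12.65,-64.1,-60.4,-9,8.54],[0,0,-12.65,-64.1,-60.4,-9,8.54],[0,0,-12.65,-64.1,-60.4,-9,8.54],[0,0,-12.65,-64.1,-60.4,-9,8.54],[0,0,-12.65,-64.1,-60.4,-9,8.54],[0,0,-12.65,-64.1,-60.4,-9,8.54],[0,0,-12.65,-64.1,-60.4,-9,8.54],[0,0,-12.65,-64.1,-60.4,-9,8.54]]' 30
python3 - <<'E'
from h import *
ims=[]
for n in ["top","side","wrist"]:
    p=optics.snapshot(n); ims.append(rect(p,(593,-73)) if n!="wrist" else cv2.resize(p["img"],(400,300)))
    print(n,[(np.round(d["at"],0).tolist(),round(d["conf"],2)) for d in finder.pinpoint(p,"knob_grip")[:2]])
    print(n,[(np.round(d["at"],0).tolist(),round(d["conf"],2)) for d in finder.pinpoint(p,"tab")[:2]])
cv2.imwrite("pics/d.png",cv2.resize(np.hstack(ims)[:,:,::-1],(800,240)))
s=arm.sense();print(s["clock"],s["ee_pos"],s["orientation"],s["qpos"],s["contact_force"])
E
```

```text
clock: 4.5
ee_pos: [631.3, -123.3, 320.9]
orientation: [0.004, 3.141, -0.001]
contact_force: [0.2, -0.0, -1.0]
width: 1.001
gripper_force: 0.0
top [([631.0, -121.0, 236.0], 0.37)]
top []
side []
side []
wrist [([630.0, -123.0, 236.0], 0.71)]
wrist []
4.95 [ 629.65207349 -118.54238615  321.76000338] [-2.57698291e-03  3.14115833e+00  3.47952718e-05] [-2.95630640e-01  1.93538296e-01  1.47249369e+00  1.48436129e-04
  1.47515277e+00 -1.86808190e+00] [ 0.63524812  0.06599051 -0.15236501]
```

View pics/d.png

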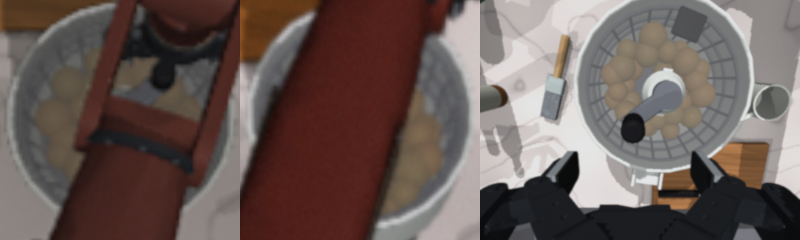

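```bash
python3 -m creep '[[0,0,0,0,-0.2,4,8.54],[0,0,0,0,-0.2,8,8.54],[0,0,0,0,-0.2,10,8.54],[0,0,0,0,-0.2,10.1,4],[0,0,0,0,-0.2,10.1,2],[0,0,0,0,-0.2,10.1,2],[0,0,0,0,-0.2,10.1,2],[0,0,0,0,-0.2,10.1,2]]' 40
python3 - <<'E'
from h import *
p=optics.snapshot("wrist")
cv2.imwrite("pics/e.png",np.hstack([cv2.resize(p["img"],(400,300)),rect(p,(593,-73))])[:,:,::-1])
s=arm.sense();print(s["clock"],s["ee_pos"],s["orientation"],s["contact_force"],s["gripper_force"],s["width"])
E
```

```text
clock: 5.75
ee_pos: [631.4, -122.1, 223.3]
orientation: [-0.0, 3.137, -0.002]
contact_force: [-0.4, -0.9, 4.3]
width: 0.338
gripper_force: 40.0
5.8 [ 631.45702096 -122.0803499   223.27865704] [-6.63853140e-05  3.13725165e+00 -1.49697290e-03] [-0.64143859  0.2785404   6.33962588] 40.154678310791496 0.3405614174770062
```

View pics/e.png

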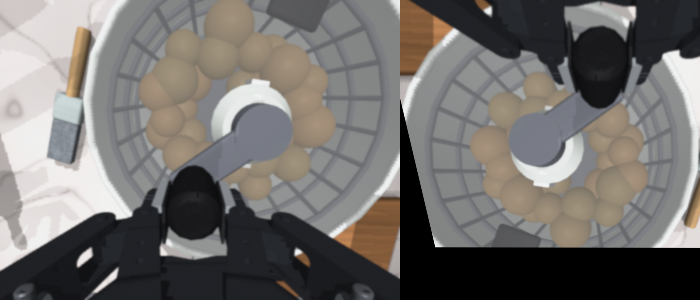

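```bash
cat >> h.py <<'E'
C=(593.3,-74.); SP=-0.138
def tab(p):
    # angle of tab rel. to spout (rad), score (small is good)
    a=np.arange(0,2*np.pi,np.pi/180); r=np.arange(94,127,2.)
    A,Rr=np.meshgrid(a,r,indexing="ij")
    uv=proj(p,np.stack([C[0]+Rr*np.cos(A+SP),C[1]+Rr*np.sin(A+SP),0*A+155],-1)).astype(np.float32)
    I=cv2.remap(p["img"],uv[...,0],uv[...,1],cv2.INTER_LINEAR,borderValue=(255,255,255)).astype(float)
    c=np.array([78,78,80.]) if "wrist" else 0
    e=np.clip(np.abs(I-c).max(2),0,80).mean(1)
    w=19; e2=np.convolve(np.r_[e,e,e],np.ones(w)/w,"same")[360:720]
    i=int(e2.argmin()); return round(float(a[i]),3),round(float(e2[i]),1),np.round(I[i].mean(0))
E
python3 - <<'E'
from h import *
print(arm.sense()["clock"])
for n in ["wrist","top"]:
    p=optics.snapshot(n); print(n,tab(p),arm.sense()["clock"])
    uv=proj(p,np.array([593.3+110*np.cos(2.8),-74+110*np.sin(2.8),155])); print(uv, p["img"][int(np.clip(uv[1],0,383)),int(np.clip(uv[0],0,511))], -np.array(p["R"]).T@p["t"])
def table(name,th):
    th=np.array(th); t0=np.radians(-52)
    print(name,[[0,0,0,round(-6*(np.cos(t0+t)-np.cos(t0)),2),round(6*(np.sin(t0+t)-np.sin(t0)),2),0,2] for t in th])
w=np.r_[np.linspace(4,20,5),np.full(15,20.)]; th=np.cumsum(w);print(th)
table("ramp",np.radians(np.r_[4,12,24,40,60:361:20]))
for n in (14,15,16,17,18): table(n,np.arange(1,n+1)*2*np.pi/n)
E
```

```text
5.8
wrist (0.227, 45.7, array([31., 33., 38.])) 5.85
[385.2485954  -12.26695961] [88 89 91] [ 564.68648037 -122.11205808  366.50774555]
top (0.524, 4.9, array([83., 82., 80.])) 5.9
[261.01540316 211.35448444] [59 32 27] [ 332.65950653  -28.45218008 1630.53649071]
[  4.  12.  24.  40.  60.  80. 100. 120. 140. 160. 180. 200. 220. 240.
 260. 280. 300. 320. 340. 360.]
ramp [[0, 0, 0, np.float64(-0.32), np.float64(0.27), 0, 2], [0, 0, 0, np.float64(-0.9), np.float64(0.87), 0, 2], [0, 0, 0, np.float64(-1.6), np.float64(1.91), 0, 2], [0, 0, 0, np.float64(-2.17), np.float64(3.48), 0, 2], [0, 0, 0, np.float64(-2.25), np.float64(5.56), 0, 2], [0, 0, 0, np.float64(-1.6), np.float64(7.54), 0, 2], [0, 0, 0, np.float64(-0.32), np.float64(9.19), 0, 2], [0, 0, 0, np.float64(1.45), np.float64(10.29), 0, 2], [0, 0, 0, np.float64(3.48), np.float64(10.72), 0, 2], [0, 0, 0, np.float64(5.55), np.float64(10.43), 0, 2], [0, 0, 0, np.float64(7.39), np.float64(9.46), 0, 2], [0, 0, 0, np.float64(8.78), np.float64(7.91), 0, 2], [0, 0, 0, np.float64(9.56), np.float64(5.98), 0, 2], [0, 0, 0, np.float64(9.64), np.
[... 3933 characters left out ...]
 0, 2], [0, 0, 0, np.float64(1.45), np.float64(10.29), 0, 2], [0, 0, 0, np.float64(3.48), np.float64(10.72), 0, 2], [0, 0, 0, np.float64(5.55), np.float64(10.43), 0, 2], [0, 0, 0, np.float64(7.39), np.float64(9.46), 0, 2], [0, 0, 0, np.float64(8.78), np.float64(7.91), 0, 2], [0, 0, 0, np.float64(9.56), np.float64(5.98), 0, 2], [0, 0, 0, np.float64(9.64), np.float64(3.89), 0, 2], [0, 0, 0, np.float64(8.99), np.float64(1.91), 0, 2], [0, 0, 0, np.float64(7.71), np.float64(0.27), 0, 2], [0, 0, 0, np.float64(5.94), np.float64(-0.84), 0, 2], [0, 0, 0, np.float64(3.9), np.float64(-1.27), 0, 2], [0, 0, 0, np.float64(1.84), np.float64(-0.98), 0, 2], [0, 0, 0, np.float64(0.0), np.float64(-0.0), 0, 2]]
```

```bash
python3 -m creep '[[0,0,0,-0.32,0.27,0,2],[0,0,0,-0.9,0.87,0,2],[0,0,0,-1.6,1.91,0,2],[0,0,0,-2.17,3.48,0,2],[0,0,0,-2.25,5.56,0,2],[0,0,0,-1.6,7.54,0,2],[0,0,0,-0.32,9.19,0,2],[0,0,0,1.45,10.29,0,2],[0,0,0,2.5,10.6,0,2],[0,0,0,2.5,10.6,0,2]]'
python3 - <<'E'
from h import *
s=arm.sense();print(s["clock"],s["ee_pos"],s["orientation"],s["contact_force"],s["gripper_force"],s["width"])
for n in ["wrist","top"]:
    p=optics.snapshot(n); print(n,tab(p)); cv2.imwrite(f"pics/f_{n}.png",p["img"][:,:,::-1])
cv2.imwrite("pics/f.png",np.hstack([cv2.imread("pics/f_wrist.png")[::1],cv2.resize(rect(p,C)[:,:,::-1],(384,384))])[:,:800])
E
```

```text
clock: 6.9
ee_pos: [605.4, -14.2, 223.2]
orientation: [-0.002, 3.138, 0.001]
contact_force: [0.5, 2.7, 6.8]
width: 0.336
gripper_force: 40.5
6.9 [605.35524601 -14.20631093 223.24085913] [-1.88253704e-03  3.13781590e+00  1.41158126e-03] [0.47497381 2.68476831 6.84373512] 40.45382759444692 0.33590244116690193
wrist (3.735, 14.2, array([91., 92., 94.]))
top (5.934, 4.8, array([83., 82., 81.]))
```

View pics/f.png

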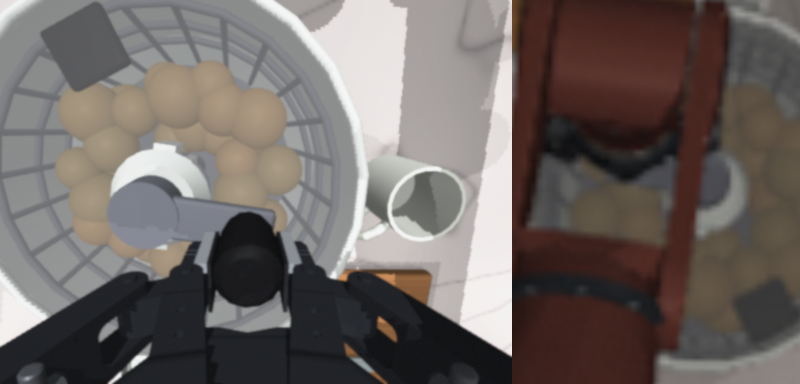

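```bash
sed -i 's/c=np.array.*/c=88. if p["t"] is not None and np.linalg.norm(p["t"])<1000 else 62./' h.py
python3 - <<'E'
import numpy as np
def table(name,th):
    t0=np.radians(78.5)
    print(name," ".join("[0,0,0,%g,%g,0,2],"%(round(-6*(np.cos(t0+t)-np.cos(t0)),2)+0.,round(6*(np.sin(t0+t)-np.sin(t0)),2)+0.) for t in th).replace(" ",""))
table("ramp",np.radians(np.r_[4,12,24,40,60:361:20]))
for n in (14,15,16,17,18): table(n,np.arange(1,n+1)*2*np.pi/n)
E
```

```text
ramp [0,0,0,0.41,0.07,0,2],[0,0,0,1.25,0.12,0,2],[0,0,0,2.49,-0.02,0,2],[0,0,0,4.06,-0.61,0,2],[0,0,0,5.69,-1.9,0,2],[0,0,0,6.78,-3.68,0,2],[0,0,0,7.19,-5.72,0,2],[0,0,0,6.89,-7.78,0,2],[0,0,0,5.89,-9.61,0,2],[0,0,0,4.33,-11,0,2],[0,0,0,2.39,-11.76,0,2],[0,0,0,0.31,-11.81,0,2],[0,0,0,-1.67,-11.15,0,2],[0,0,0,-3.3,-9.86,0,2],[0,0,0,-4.39,-8.08,0,2],[0,0,0,-4.8,-6.04,0,2],[0,0,0,-4.49,-3.98,0,2],[0,0,0,-3.5,-2.14,0,2],[0,0,0,-1.94,-0.76,0,2],[0,0,0,0,0,0,2],
14 [0,0,0,2.67,-0.06,0,2],[0,0,0,5.05,-1.28,0,2],[0,0,0,6.66,-3.41,0,2],[0,0,0,7.19,-6.02,0,2],[0,0,0,6.54,-8.61,0,2],[0,0,0,4.82,-10.66,0,2],[0,0,0,2.39,-11.76,0,2],[0,0,0,-0.28,-11.7,0,2],[0,0,0,-2.65,-10.48,0,2],[0,0,0,-4.27,-8.35,0,2],[0,0,0,-4.8,-5.74,0,2],[0,0,0,-4.15,-3.15,0,2],[0,0,0,-2.43,-1.1,0,2],[0,0,0,0,0,0,2],
15 [0,0,0,2.49,-0.02,0,2],[0,0,0,4.77,-1.06,0,2],[0,0,0,6.42,-2.93,0,2],[0,0,0,7.17,-5.3,0,2],[0,0,0,6.89,-7.78,0,2],[0,0,0,5.62,-9.93,0,2],[0,0,0,3.59,-11.38,0,2],[0,0,0,1.14,-11.88,0,2],[0,0,0,-1.29,-11.34,0,2],[0,0,0,-3.3,-9.86,0,2],[0,0,0,-4.53,-7.68,0,2],[0,0,0,-4.77,-5.2,0,2],[0,0,0,-3.97,-2.83,0,2],[0,0,0
[... 518 characters left out ...]
,0,2],[0,0,0,6.61,-8.47,0,2],[0,0,0,5.31,-10.25,0,2],[0,0,0,3.45,-11.44,0,2],[0,0,0,1.29,-11.88,0,2],[0,0,0,-0.88,-11.51,0,2],[0,0,0,-2.77,-10.38,0,2],[0,0,0,-4.13,-8.64,0,2],[0,0,0,-4.77,-6.53,0,2],[0,0,0,-4.6,-4.33,0,2],[0,0,0,-3.65,-2.34,0,2],[0,0,0,-2.04,-0.83,0,2],[0,0,0,0,0,0,2],
18 [0,0,0,2.08,0.05,0,2],[0,0,0,4.06,-0.61,0,2],[0,0,0,5.69,-1.9,0,2],[0,0,0,6.78,-3.68,0,2],[0,0,0,7.19,-5.72,0,2],[0,0,0,6.89,-7.78,0,2],[0,0,0,5.89,-9.61,0,2],[0,0,0,4.33,-11,0,2],[0,0,0,2.39,-11.76,0,2],[0,0,0,0.31,-11.81,0,2],[0,0,0,-1.67,-11.15,0,2],[0,0,0,-3.3,-9.86,0,2],[0,0,0,-4.39,-8.08,0,2],[0,0,0,-4.8,-6.04,0,2],[0,0,0,-4.49,-3.98,0,2],[0,0,0,-3.5,-2.14,0,2],[0,0,0,-1.94,-0.76,0,2],[0,0,0,0,0,0,2],
```

```bash
cat > look.py <<'E'
from h import *
import sys
t=round(float(arm.sense()["clock"]),2)
p=optics.snapshot("wrist"); r=tab(p); print("LOOK",t,"wrist",r[0],r[1]); cv2.imwrite(f"pics/w{t}.png",p["img"][:,:,::-1])
if r[1]>16 or len(sys.argv)>1:
    p=optics.snapshot("top"); q=tab(p); print("top",t+.05,q[0],q[1]); cv2.imwrite(f"pics/t{t}.png",p["img"][:,:,::-1])
print(np.round(arm.sense()["contact_force"],1),arm.sense()["width"])
E
python3 look.py x
python3 -m creep '[[0,0,0,0.41,0.07,0,2],[0,0,0,1.25,0.12,0,2],[0,0,0,2.49,-0.02,0,2],[0,0,0,4.06,-0.61,0,2],[0,0,0,5.69,-1.9,0,2],[0,0,0,6.78,-3.68,0,2],[0,0,0,7.19,-5.72,0,2],[0,0,0,6.89,-7.78,0,2],[0,0,0,5.89,-9.61,0,2],[0,0,0,4.33,-11,0,2],[0,0,0,2.39,-11.76,0,2],[0,0,0,0.31,-11.81,0,2],[0,0,0,-1.67,-11.15,0,2],[0,0,0,-3.3,-9.86,0,2],[0,0,0,-4.39,-8.08,0,2],[0,0,0,-4.8,-6.04,0,2],[0,0,0,-4.49,-3.98,0,2],[0,0,0,-3.5,-2.14,0,2],[0,0,0,-1.94,-0.76,0,2],[0,0,0,0,0,0,2]]'
python3 look.py
```

```text
LOOK 7.0 wrist 3.822 5.7
top 7.05 3.822 5.9
[0.1 2.1 7.9] 0.33532160525214666
clock: 9.1
ee_pos: [606.7, -14.2, 223.2]
orientation: [-0.003, 3.136, -0.0]
contact_force: [-0.0, -3.2, 8.1]
width: 0.341
gripper_force: 40.7
LOOK 9.1 wrist 0.506 32.9
top 9.15 6.091 17.4
[0.2 1.  7.3] 0.33788447392986926
```

```bash
python3 -m creep '[[0,0,0,2.2,0.04,0,2],[0,0,0,4.27,-0.73,0,2],[0,0,0,5.93,-2.19,0,2],[0,0,0,6.94,-4.15,0,2],[0,0,0,7.18,-6.34,0,2],[0,0,0,6.61,-8.47,0,2],[0,0,0,5.31,-10.25,0,2],[0,0,0,3.45,-11.44,0,2],[0,0,0,1.29,-11.88,0,2],[0,0,0,-0.88,-11.51,0,2],[0,0,0,-2.77,-10.38,0,2],[0,0,0,-4.13,-8.64,0,2],[0,0,0,-4.77,-6.53,0,2],[0,0,0,-4.6,-4.33,0,2],[0,0,0,-3.65,-2.34,0,2],[0,0,0,-2.04,-0.83,0,2],[0,0,0,0,0,0,2]]' | grep -v orient
python3 look.py
cat > sim.py <<'E'
import numpy as np
def sim(cr,I=.018,tau=.015,th=3.822,w=0.,dt=.002,t0=7.1):
    # cr: list of (duration, crank speed); returns times, angle, speed
    T=[t0];A=[th];W=[w];t=t0
    for d,wc in cr:
        for _ in range(int(round(d/dt))):
            q=.02*(wc-w)-.004*w
            if w==0 and abs(q)<=tau: w2=0.
            else:
                s=np.sign(w) if w else np.sign(q); w2=w+dt*(q-s*tau)/I
                if w and w2*w<0 : w2=0.
            th+=dt*w2; w=w2; t+=dt; T.append(t);A.append(th);W.append(w)
    return np.array(T),np.array(A),np.array(W)
d=np.pi/180/.1
ramp=[(.1,4*d),(.1,8*d),(.1,12*d),(.1,16*d),(1.6,20*d)]
def turn(n): return [(n*.1,2*np.pi/n/.1)]
E
python3 - <<'E'
from sim import *
for I in (.015,.018,.022):
  for tau in (.007,.015,.024,.033):
    T,A,W=sim(ramp+[(.1,0)]+turn(17)+[(.1,0)],I,tau)
    f=lambda t:(round(np.interp(t,T,A)%(2*np.pi),2),round(np.interp(t,T,W),2))
    print(I,tau,f(9.1),f(9.15),f(10.9),f(10.95))
E
```

```text
clock: 10.9
ee_pos: [606.8, -14.2, 223.2]
contact_force: [-0.3, -4.5, 8.4]
width: 0.338
gripper_force: 41.2
LOOK 10.9 wrist 4.136 5.0
[-2.2  2.6  7.7] 0.3371430145497726
0.015 0.007 (np.float64(0.66), np.float64(2.46)) (np.float64(0.77), np.float64(2.25)) (np.float64(5.2), np.float64(2.74)) (np.float64(5.33), np.float64(2.51))
0.015 0.015 (np.float64(0.19), np.float64(2.14)) (np.float64(0.3), np.float64(1.93)) (np.float64(4.14), np.float64(2.41)) (np.float64(4.25), np.float64(2.17))
0.015 0.024 (np.float64(5.99), np.float64(1.79)) (np.float64(6.07), np.float64(1.57)) (np.float64(2.99), np.float64(2.03)) (np.float64(3.08), np.float64(1.8))
0.015 0.033 (np.float64(5.52), np.float64(1.43)) (np.float64(5.58), np.float64(1.21)) (np.float64(1.85), np.float64(1.66)) (np.float64(1.93), np.float64(1.43))
0.018 0.007 (np.float64(0.42), np.float64(2.37)) (np.float64(0.53), np.float64(2.2)) (np.float64(4.87), np.float64(2.71)) (np.float64(5.01), np.float64(2.52))
0.018 0.015 (np.float64(6.27), np.float64(2.06)) (np.float64(0.09), np.float64(1.89)) (np.float64(3.86), np.float64(2.38)) (np.float64
[... 278 characters left out ...]
at64(1.66), np.float64(1.64)) (np.float64(1.74), np.float64(1.44))
0.022 0.007 (np.float64(0.14), np.float64(2.24)) (np.float64(0.25), np.float64(2.1)) (np.float64(4.47), np.float64(2.66)) (np.float64(4.6), np.float64(2.5))
0.022 0.015 (np.float64(6.04), np.float64(1.94)) (np.float64(6.13), np.float64(1.81)) (np.float64(3.51), np.float64(2.33)) (np.float64(3.62), np.float64(2.18))
0.022 0.024 (np.float64(5.62), np.float64(1.61)) (np.float64(5.7), np.float64(1.48)) (np.float64(2.46), np.float64(1.97)) (np.float64(2.55), np.float64(1.81))
0.022 0.033 (np.float64(5.23), np.float64(1.29)) (np.float64(5.29), np.float64(1.15)) (np.float64(1.43), np.float64(1.6)) (np.float64(1.5), np.float64(1.44))
```

```bash
python3 -m creep '[[0,0,0,2.2,0.04,0,2],[0,0,0,4.27,-0.73,0,2],[0,0,0,5.93,-2.19,0,2],[0,0,0,6.94,-4.15,0,2],[0,0,0,7.18,-6.34,0,2],[0,0,0,6.61,-8.47,0,2],[0,0,0,5.31,-10.25,0,2],[0,0,0,3.45,-11.44,0,2],[0,0,0,1.29,-11.88,0,2],[0,0,0,-0.88,-11.51,0,2],[0,0,0,-2.77,-10.38,0,2],[0,0,0,-4.13,-8.64,0,2],[0,0,0,-4.77,-6.53,0,2],[0,0,0,-4.6,-4.33,0,2],[0,0,0,-3.65,-2.34,0,2],[0,0,0,-2.04,-0.83,0,2],[0,0,0,0,0,0,2]]' | grep -v orient
python3 -m creep '[[0,0,0,2.2,0.04,0,2],[0,0,0,4.27,-0.73,0,2],[0,0,0,5.93,-2.19,0,2],[0,0,0,6.94,-4.15,0,2],[0,0,0,7.18,-6.34,0,2],[0,0,0,6.61,-8.47,0,2],[0,0,0,5.31,-10.25,0,2],[0,0,0,3.45,-11.44,0,2],[0,0,0,1.29,-11.88,0,2],[0,0,0,-0.88,-11.51,0,2],[0,0,0,-2.77,-10.38,0,2],[0,0,0,-4.13,-8.64,0,2],[0,0,0,-4.77,-6.53,0,2],[0,0,0,-4.6,-4.33,0,2],[0,0,0,-3.65,-2.34,0,2],[0,0,0,-2.04,-0.83,0,2],[0,0,0,0,0,0,2]]' | grep -v orient
python3 -m creep '[[0,0,0,2.2,0.04,0,2],[0,0,0,4.27,-0.73,0,2],[0,0,0,5.93,-2.19,0,2],[0,0,0,6.94,-4.15,0,2],[0,0,0,7.18,-6.34,0,2],[0,0,0,6.61,-8.47,0,2],[0,0,0,5.31,-10.25,0,2],[0,0,0,3.45,-11.44,0,2],[0,0,0,1.29,-11.88,0,2],[0,0,0,-0.88,-11.51,0,2],[0,0,0,-2.77,-10.38,0,2],[0,0,0,-4.13,-8.64,0,2],[0,0,0,-4.77,-6.53,0,2],[0,0,0,-4.6,-4.33,0,2],[0,0,0,-3.65,-2.34,0,2],[0,0,0,-2.04,-0.83,0,2],[0,0,0,0,0,0,2]]' | grep -v orient
python3 -m creep '[[0,0,0,2.2,0.04,0,2],[0,0,0,4.27,-0.73,0,2],[0,0,0,5.93,-2.19,0,2],[0,0,0,6.94,-4.15,0,2],[0,0,0,7.18,-6.34,0,2],[0,0,0,6.61,-8.47,0,2],[0,0,0,5.31,-10.25,0,2],[0,0,0,3.45,-11.44,0,2],[0,0,0,1.29,-11.88,0,2],[0,0,0,-0.88,-11.51,0,2],[0,0,0,-2.77,-10.38,0,2],[0,0,0,-4.13,-8.64,0,2],[0,0,0,-4.77,-6.53,0,2],[0,0,0,-4.6,-4.33,0,2],[0,0,0,-3.65,-2.34,0,2],[0,0,0,-2.04,-0.83,0,2],[0,0,0,0,0,0,2]]' | grep -v orient
python3 -m creep '[[0,0,0,2.2,0.04,0,2],[0,0,0,4.27,-0.73,0,2],[0,0,0,5.93,-2.19,0,2],[0,0,0,6.94,-4.15,0,2],[0,0,0,7.18,-6.34,0,2],[0,0,0,6.61,-8.47,0,2],[0,0,0,5.31,-10.25,0,2],[0,0,0,3.45,-11.44,0,2],[0,0,0,1.29,-11.88,0,2],[0,0,0,-0.88,-11.51,0,2],[0,0,0,-2.77,-10.38,0,2],[0,0,0,-4.13,-8.64,0,2],[0,0,0,-4.77,-6.53,0,2],[0,0,0,-4.6,-4.33,0,2],[0,0,0,-3.65,-2.34,0,2],[0,0,0,-2.04,-0.83,0,2],[0,0,0,0,0,0,2]]' | grep -v orient
python3 look.py x; python3 look.py x
```

```text
clock: 12.65
ee_pos: [606.8, -14.2, 223.2]
contact_force: [0.3, -3.2, 8.9]
width: 0.34
gripper_force: 41.3
clock: 14.35
ee_pos: [606.7, -14.2, 223.2]
contact_force: [-0.8, -4.1, 9.3]
width: 0.336
gripper_force: 41.4
clock: 16.05
ee_pos: [606.7, -14.2, 223.2]
contact_force: [-0.0, -4.0, 8.5]
width: 0.341
gripper_force: 41.4
clock: 17.75
ee_pos: [606.7, -14.2, 223.2]
contact_force: [-0.2, -4.4, 8.6]
width: 0.338
gripper_force: 41.5
clock: 19.45
ee_pos: [606.7, -14.2, 223.2]
contact_force: [0.0, -3.1, 9.0]
width: 0.34
gripper_force: 41.5
LOOK 19.45 wrist 5.253 5.1
top 19.5 5.411 6.0
[-0.   1.4  8.6] 0.33853701921185664
LOOK 19.55 wrist 5.463 5.2
top 19.6 5.533 6.1
[-0.4  2.4  7.1] 0.3383408378852083
```

Run:
```python
from sim import *
from scipy.optimize import least_squares
cr=ramp+[(.1,0)]+turn(17)+[(.05,0)]+[(8.5,turn(17)[0][1])]+[(1.5,0)]
obs=[(10.9,4.136),(19.45,5.253),(19.5,5.411),(19.55,5.463),(19.6,5.533)]
def res(x,lag=.0):
    T,A,W=sim(cr,x[0]*.01,x[1]*.01)
    return [ (np.interp(t-lag,T,A)-a+np.pi)%(2*np.pi)-np.pi for t,a in obs]
best=None
for I in np.arange(1.2,2.6,.1):
  for tau in np.arange(.6,2.6,.05):
    r=np.sum(np.square(res((I,tau))))
    if best is None or r<best[0]: best=(r,I,tau)
s=least_squares(res,best[1:],diff_step=1e-2); print(best,s.x,np.round(s.fun,3))
T,A,W=sim(cr,s.x[0]*.01,s.x[1]*.01)
for t in (10.9,10.95,11.05,11.2,11.4,11.8,12.5,15,19.4,19.6,19.8,20,20.5): print(t,round(np.interp(t,T,W),3),round(np.interp(t,T,A)%(2*np.pi),3))
```

```text
(np.float64(0.023824818422193646), np.float64(1.3), np.float64(1.700000000000001)) [1.17301524 1.73826044] [ 0.001  0.011 -0.037  0.006  0.019]
10.9 2.332 4.137
10.95 2.035 4.246
11.05 2.094 4.453
11.2 2.163 4.772
11.4 2.228 5.212
11.8 2.299 6.12
12.5 2.342 1.465
15 2.356 1.064
19.4 2.356 5.146
19.6 1.54 5.552
19.8 0.779 5.778
20 0.273 5.879
20.5 0.0 5.899
```

```bash
python3 -m creep '[[0,0,0,0,0,0,2],[0,0,0,0,0,0,2],[0,0,0,0,0,0,2],[0,0,0,0,0,0,2],[0,0,0,0,0,0,2],[0,0,0,0,0,0,2],[0,0,0,0,0,0,2],[0,0,0,0,0,0,2]]' | grep clock
python3 look.py x
python3 - <<'E'
from sim import *
# pulse candidates: crank rows of d degrees, then hold
for nm,st in [("ramp10x",[10]*4),("5",[10]*5),("6",[10]*6),("15x3",[15]*3),("15x4",[15]*4),("15x5",[15]*5),("8",[10]*8)]:
    o=[]
    for I,tau in ((.0117,.0174),(.0135,.0165),(.0175,.0125)):
        T,A,W=sim([(.1,s*d) for s in st]+[(2,0)],I,tau,th=0); o.append(round(A[-1],3))
    print(nm,o)
E
```

```text
clock: 20.45
LOOK 20.45 wrist 4.084 43.4
top 20.5 6.056 6.5
[0.5 2.7 8.3] 0.3324271408888071
ramp10x [np.float64(0.134), np.float64(0.133), np.float64(0.16)]
5 [np.float64(0.189), np.float64(0.188), np.float64(0.225)]
6 [np.float64(0.248), np.float64(0.248), np.float64(0.296)]
15x3 [np.float64(0.206), np.float64(0.201), np.float64(0.221)]
15x4 [np.float64(0.317), np.float64(0.31), np.float64(0.341)]
15x5 [np.float64(0.436), np.float64(0.429), np.float64(0.47)]
8 [np.float64(0.374), np.float64(0.377), np.float64(0.449)]
```

Run:
```python
from h import *
p=optics.snapshot("top"); p2=optics.snapshot("side"); print(tab(p),tab(p2),arm.sense()["clock"])
cv2.imwrite("pics/g.png",np.hstack([cv2.resize(rect(q,C,340)[:,:,::-1],(400,400)) for q in (p,p2)]))
```

```text
(6.056, 6.6, array([57., 56., 56.])) (6.091, 7.1, array([57., 56., 59.])) 20.65
```

View pics/g.png

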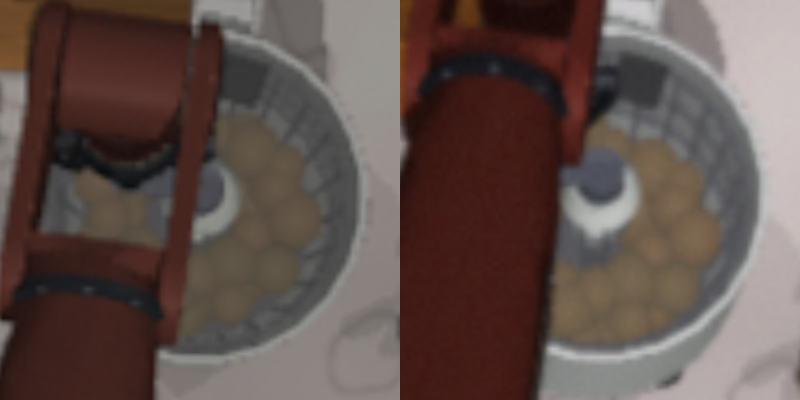

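```bash
python3 -m creep '[[0,0,0,1.56,0.11,0,2],[0,0,0,3.1,-0.19,0,2],[0,0,0,4.51,-0.88,0,2],[0,0,0,4.51,-0.88,0,2],[0,0,0,4.51,-0.88,0,2],[0,0,0,4.51,-0.88,0,2],[0,0,0,4.51,-0.88,0,2],[0,0,0,4.51,-0.88,0,2],[0,0,0,4.51,-0.88,0,2],[0,0,0,4.51,-0.88,0,2]]' | grep clock
python3 - <<'E'
from h import *
p=optics.snapshot("top"); p2=optics.snapshot("side"); print(tab(p),tab(p2),arm.sense()["clock"])
cv2.imwrite("pics/i.png",np.hstack([cv2.resize(rect(q,C,340)[:,:,::-1],(400,400)) for q in (p,p2)]))
E
```

```text
clock: 21.65
(0.052, 6.5, array([56., 56., 56.])) (6.126, 21.9, array([69., 69., 71.])) 21.75
```

View pics/i.png

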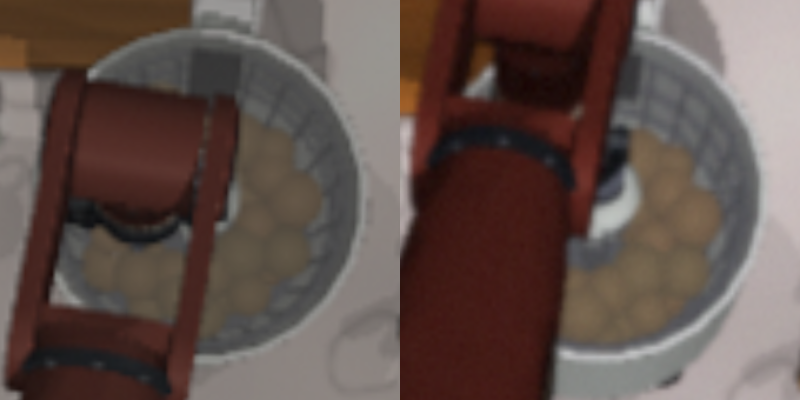

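```bash
python3 -m creep '[[0,0,0,0,0,0,8.54],[0,0,0,0,0,0,8.54],[0,0,0,0,0,0,8.54],[0,0,0,0,0,0,8.54],[0,0,0,0,0,0,8.54],[0,0,0,0,0,-3,8.54],[0,0,0,0,0,-7,8.54],[0,0,0,0,0,-12,8.54],[0,0,0,4,8,-14,8.54],[0,0,0,4,13,-14,8.54],[0,0,0,4,18,-14,8.54],[0,0,0,4,23,-14,8.54],[0,0,0,4,23,-14,8.54],[0,0,0,4,23,-14,8.54]]'
python3 - <<'E'
from h import *
p=optics.snapshot("top"); p2=optics.snapshot("side"); print(tab(p),tab(p2),arm.sense()["clock"])
for q in (p,p2): print([(np.round(d["at"],0).tolist(),round(d["conf"],2)) for k in ("spout_mark","tab") for d in finder.pinpoint(q,k)[:1]])
cv2.imwrite("pics/j.png",np.hstack([cv2.resize(rect(q,C,340)[:,:,::-1],(400,400)) for q in (p,p2)]))
E
```

```text
clock: 23.15
ee_pos: [519.0, 209.7, 360.2]
orientation: [0.009, -3.141, -0.003]
contact_force: [0.3, -0.4, 0.0]
width: 1.001
gripper_force: 0.0
(0.052, 5.6, array([57., 57., 57.])) (0.017, 7.8, array([55., 54., 57.])) 23.25
[([705.0, -94.0, 154.0], 0.73), ([387.0, -466.0, 2.0], 0.67)]
[([703.0, -88.0, 154.0], 0.96)]
```

View pics/j.png

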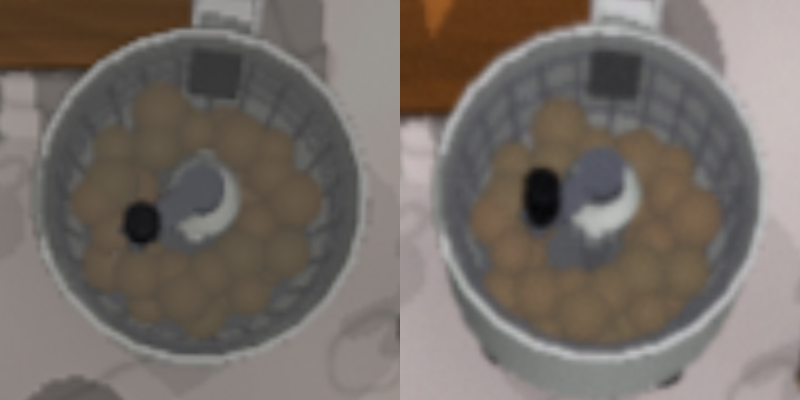

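```bash
python3 -c "
from bench import arm
print(arm.close_job())"
```

```text
the job is handed in; nothing more can be done
None
```

The job is handed in: my fitted model puts the basket at about 2.36 rad/s, in the 2.2–2.8 band, for about 8 s; it now rests with its tab 3–6 mm from mid-spout, with the crank released, the arm clear and no bystander approached (I did not re-check them; no verdict was shown).

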